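Check the bearing temperature, then hold the coupling guard open

TASK

Before the coupling guard comes up, check the bearing: pick up the orange infrared thermometer, hold it steady for two seconds aimed squarely at the middle of the black measuring spot on the blue bearing block from about 10 cm away, without touching the drive unit with it, then lay it back down on its side on the bench well clear of the drive unit. Now lift the yellow guard by its black handle to 60 degrees open (within five degrees) and keep holding it there, because it springs shut and I need both hands for the coupling: finish with the handle still in the gripper and the guard at that angle. Leave the nut, the bolt and the feeler gauge where they lie.

Things in the scene. Friction and masses are not known exactly. Their poses are not given: they have to be found in the camera images.
- drive_unit: Fixed drive unit on a 116 x 200 mm plate and two 40 mm aluminium profiles. Origin: centre of its underside; +y along the shaft (97 mm up) from the blue bearing block to the black motor; -x points out of its front (spot and handle side). Bearing block: y -79 to -45 mm, front at x -37 mm, 148 mm high with nipple. Motor and bracket: y 44 to 104 mm, 135 mm high. The front faces left, seen from the robot.
- heat_spot (a point): Centre of the matt-black measuring spot, a 26 mm disc with a thin white rim, flat on the upright front face of the blue bearing block, 119 mm above the bench. It looks along the drive unit's -x; axes as the drive unit's.
- guard (a joint): Opening angle of the yellow sheet-steel guard, rad: 0 shut, 1.047 = 60 degrees, stop at 1.5. A positive turn about the drive unit's +y lifts the handle up and back. A spring shuts it: about 3 N at the handle at any angle. The guard is 74 mm wide along the shaft; shut, its front face is at x -47 mm of the drive unit, its top 142 mm above the bench.
- guard_hinge (a point): Middle of the guard's hinge axis, fixed on the drive unit at x 50 mm, y 0, 95 mm above the bench. The axis runs along the drive unit's y; this point's axes turn with the guard.
- guard_handle (a point): Middle of the guard's black handle: round bar 10 mm thick along the drive unit's y, free over 54 mm between its posts, 41 mm in front of the guard's face (36 mm free gap for a finger). Shut, it is 137 mm in front of and 28 mm above the hinge axis (123 mm above the bench); it moves on an arc of 140 mm radius; at 60 degrees it is 44 mm in front of and 133 mm above the hinge axis.
- thermometer: Loose pistol-shaped infrared thermometer, 0.2 kg, orange barrel, black muzzle and pistol grip, lying on its side. Origin: under the barrel's middle; +x along the barrel to the muzzle (line of sight), z up. Barrel x -65 to 59 mm, 40 mm wide, 38 mm high; muzzle ring to x 66 mm. Pistol grip at the rear to -y (x -85 to -20, to y -110 mm), trigger x -30 to -18 mm, to y -43 mm.
- thermometer_muzzle (a point): Middle of the thermometer's lens at the front of the muzzle: x 66 mm, 19 mm above its underside, on the barrel's axis; it looks along the thermometer's +x. Axes as the thermometer's.
- thermometer_barrel (a point): Place to grip the thermometer: on the barrel's axis, 22 mm ahead of its origin, 19 mm above its underside; the barrel is 40 mm wide there and both sides are free.
- brass_nut: Bystander: loose yellow (brass) hex nut, 27 x 26 x 13 mm. Origin under its middle.
- hex_bolt: Bystander: loose steel bolt, 28 mm wide, 60 mm tall, standing on its head. Origin under its middle.
- feeler_gauge: Bystander: loose black folded feeler gauge set, 62 x 72 x 15 mm. Origin under its middle.

How it is judged (in metres and radians):
On the way, in this order (a step that is already met when the one before it is completed fails the run):
1. the thermometer, held in the gripper, looks at the black spot: line of sight within 15 mm of its middle each way, within 0.3 rad of square, muzzle 50 to 160 mm away, steady for 1.5 s, guard still shut (x of heat_spot in the frame of thermometer_muzzle between 0.05 and 0.16 m and y of heat_spot in the frame of thermometer_muzzle between -0.015 and 0.015 m and z of heat_spot in the frame of thermometer_muzzle between -0.015 and 0.015 m and angle between the x axis of thermometer and the x axis of drive_unit, either way round below 0.3 rad and contact force between the fingers and thermometer above 1 N and linear speed of thermometer below 0.03 m/s and value of joint guard below 0.05 rad), for 1.5 s.
2. the thermometer lies on its side on the bench again, released, clear of the drive unit ((height (world z) of thermometer below 0.012 m or (height (world z) of thermometer below 0.05 m and angle between thermometer's own z axis and vertical above 2.8 rad)) and horizontal distance between thermometer and drive_unit above 0.17 m and linear speed of thermometer below 0.03 m/s and contact force between thermometer and the arm below 0.3 N and contact force between thermometer and the fingers below 0.3 N), for 0.2 s.
At the end, for the whole second after the job is handed in: The fingers still hold the handle (over 1 N, grasp point within 40 mm of the middle of the bar), the guard stands still 55 to 65 degrees open (0.96 to 1.134 rad), and the thermometer lies on its side on the bench, at rest and untouched, its origin over 170 mm from that of the drive unit (all of step 2 and value of joint guard between 0.96 and 1.134 rad and velocity of joint guard between -0.1 and 0.1 rad/s and contact force between the fingers and guard above 1 N and distance between the grasp point and guard_handle below 0.04 m); the arm keeps its last pose, push and grip.
It fails at once if the thermometer pushed against the drive unit (contact force between thermometer and drive_unit above 1.5 N).
It fails at once if the brass nut moved by more than 25 mm (distance of brass_nut from where it was at the start of the episode above 0.025 m).
It fails at once if the bolt moved by more than 25 mm (distance of hex_bolt from where it was at the start of the episode above 0.025 m).
It fails at once if the feeler gauge moved by more than 25 mm (distance of feeler_gauge from where it was at the start of the episode above 0.025 m).
It also fails if it takes over 72 s, if anything falls off the work surface, if the arm or the gripper's body presses on something with over 40 N, if the wrist force passes 120 N, or if a joint passes its speed limit or range.

ROBOT

A 6-joint arm with a two-finger parallel gripper is mounted at the origin on the work surface; the furniture and walls round the work are solid. World frame = base frame: x ahead of the robot, y to its left, z up, the work surface at z = 0. Lengths are in mm, angles in rad, forces in N, time in s.
With the tool pointing down it reaches from about 300 to 775 mm from the base axis. Payload 14.6 kg.
Tool frame: the origin (TCP) lies at the very end of the fingers, on their centre line; the grasp point (between the pads) lies 19 mm behind it (grip_point_offset is the distance from the TCP to the grasp point, in mm); z points along the fingers, y is the line along which they close (so a half turn about z gives the same grasp; the last joint's range is limited). The gripper opens to 94 mm and grips with 3 to 60 N. Pads are 16 mm wide; open, the fingers measure 119 mm over their backs; the gripper's body (75 mm by 177 mm) begins 78 mm behind the grasp point.
Start: joints at [-1.246, 0.3, 1.521, -0, 1.321, -0.067], TCP at [210.011, -508.315, 205.446] pointing down, gripper open.
Joint ranges: [-3.03, 3.03], [-0.79, 2.21], [0.23, 2.52], [-1.04, 4.18], [0, 3.07], [-2.55, 2.55]. Speed limits (rad/s): [2.22, 2.22, 2.57, 3.14, 3.14, 3.14].

INTERFACE

Orientations are given as [roll, pitch, yaw] about the fixed x, y, z axes, in that order (R = Rz(yaw) Ry(pitch) Rx(roll)).
In Python, from cell import read_state, camera, camera_info, sign_off, grip_point_offset gives the robot as it stands.
- The arm moves only by the shell command python3 -m handwheel 'ROWS' [FORCE]. ROWS is text: rows parted by semicolons, each of 5 numbers parted by spaces: the shift along the world's x, y, z in units of 40 mm (1.0 is 40 mm), then the turn about the world's z in units of 5 degrees (1.0 is 5 degrees), then the closure, from 0 (fully open) to 1 (shut). In form: dx dy dz yaw gripper; .... A call has 1 to 12 rows; each row shifts and turns the commanded pose from where the row before left it; what a row does not reach is not made up. A row lasts 1/12 s, in which the tool goes at most 41.7 mm and 7.16 degrees, less where a joint would pass 70% of its speed; a pose out of reach is approached as far as the arm can. A call is refused whole if a number of a shift passes 1 or a number of a turn 1, either way. A call with a gripper value outside its range is refused whole. The fingers move at their own pace and stop on an object; FORCE is the grip in N (left out, the last holds). Time passes only in rows, so rows that do not move let the fingers close. It gives the time, the measured TCP pose, the force, the opening and the grip force at its end, in the units of the state.
- read_state(): the state, without advancing time (a new reading comes with each control period).
- camera(name): name is "scene" or "top"; returns (picture, depth): 400x640x3 uint8, red, green, blue; 400x640 float32, mm along the optical axis (not along the pixel's ray), 0 where there is no reading.
- camera_info(name): a dict with "intrinsics" (3x3 intrinsics, pixels), "world_from_camera" (4x4, takes a point from camera to world coordinates). Camera axes: x right, y down, z forward; pixel columns grow to the right and rows downward; lengths in mm; the calibration is good to about 2 mm. A picture is of the moment at which its call begins. camera_info takes no time and is no camera call.
- sign_off(): hands the job in; it is judged then, once.
The state is a dict: "clock": time; "joints": joint angles; "qd": joint speeds; "effort": joint torques, N m; "eef_pos": TCP position; "eef_rot": TCP orientation; "wrist_force": force on the tool from outside, world axes, zero at the start; "moment": the same for the moment, N m; "finger_gap": finger opening in mm; "finger_force": force on a finger pad.
Only numpy, scipy, OpenCV 4.12 (cv2) and the standard library are available. Lean on these libraries where they do the work, as an engineer would, in place of code of your own. Each camera call takes 0.05 s, during which the arm holds its last target. There are 200 camera calls.

## Working session

There is one attempt and no reset: what is moved stays moved. The work goes in short steps, Python scripts to look and compute and a shell command to move; the robot and the scene stay as the last step left them, time stands still between calls to the robot, and variables do not carry over. Pictures are saved under pics/ and viewed, at most 10 in all, crops included, and the job is handed in when it is done.

```bash
mkdir -p pics; cat > h.py <<'E'
import cv2, numpy as np
from cell import *
def grab(n,f):
    p,d=camera(n); cv2.imwrite('pics/'+f+'.png',p[:,:,::-1]); np.savez('pics/'+f+'.npz',p=p,d=d); return p,d
def pts(n,d):
    I=camera_info(n); K=np.array(I['intrinsics']);T=np.array(I['world_from_camera'])
    v,u=np.mgrid[:d.shape[0],:d.shape[1]]
    P=np.stack([(u-K[0,2])/K[0,0]*d,(v-K[1,2])/K[1,1]*d,d],-1)
    return P@T[:3,:3].T+T[:3,3]
E
python3 - <<'E'
from h import *
for n in('scene','top'):
    grab(n,n+'0'); print(camera_info(n))
print(read_state(),grip_point_offset)
E
```

```text
{'intrinsics': array([[404.81109643,   0.        , 318.09247895],
       [  0.        , 404.81109643, 205.76743099],
       [  0.        ,   0.        ,   1.        ]]), 'world_from_camera': array([[ 4.85482021e-01, -4.19595944e-01,  7.66972262e-01,
        -4.17898618e+02],
       [-8.74228361e-01, -2.27328119e-01,  4.29006642e-01,
        -4.96308947e+02],
       [-5.65508508e-03, -8.78783915e-01, -4.77186389e-01,
         6.62770155e+02],
       [ 0.00000000e+00,  0.00000000e+00,  0.00000000e+00,
         1.00000000e+00]])}
{'intrinsics': array([[432.21007843,   0.        , 313.38503236],
       [  0.        , 432.21007843, 203.8259464 ],
       [  0.        ,   0.        ,   1.        ]]), 'world_from_camera': array([[-3.03679860e-02, -9.97636520e-01,  6.16373226e-02,
         3.78326489e+02],
       [-9.99460990e-01,  2.95384725e-02, -1.43250611e-02,
         7.16539510e+00],
       [ 1.24705317e-02, -6.20391227e-02, -9.97995808e-01,
         1.08000338e+03],
       [ 0.00000000e+00,  0.00000000e+00,  0.00000000e+00,
         1.00000000e+00]])}
{'clock': 0.1, 'joints': array([-1.24558760e+00,  3.00431732e-01,  1.52151676e+00, -8.62570048e-06,
        1.32070227e+00, -6.66154901e-02]), 'qd': array([-0.00090468, -0.00302139, -0.00205155,  0.00106155, -0.00083373,
        0.0011202 ]), 'effort': array([ 1.82773609e-03, -5.32642651e+01, -3.53283727e+01,  7.09915627e-02,
        2.34476512e-02, -4.50756488e-05]), 'eef_pos': array([ 209.9429295, -508.0985669,  204.9351357]), 'eef_rot': array([-3.14053634e+00, -6.20974719e-05,  3.91826323e-01]), 'wrist_force': array([ 0.50720843, -0.1326987 , -0.08690406]), 'moment': array([-0.02554006,  0.00645143, -0.01485678]), 'finger_force': 0.0, 'finger_gap': 94.27394944661968} 18.8
```

View pics/top0.png

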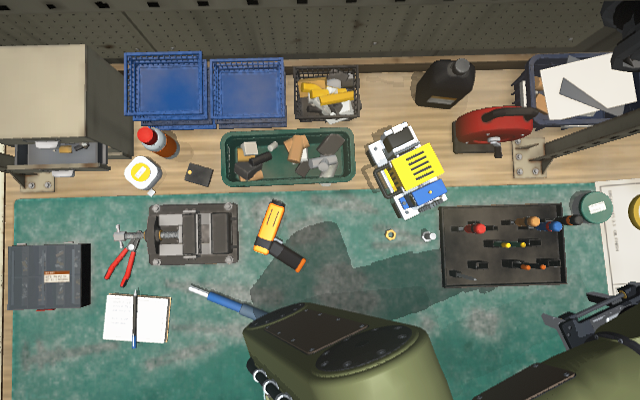

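View pics/scene0.png

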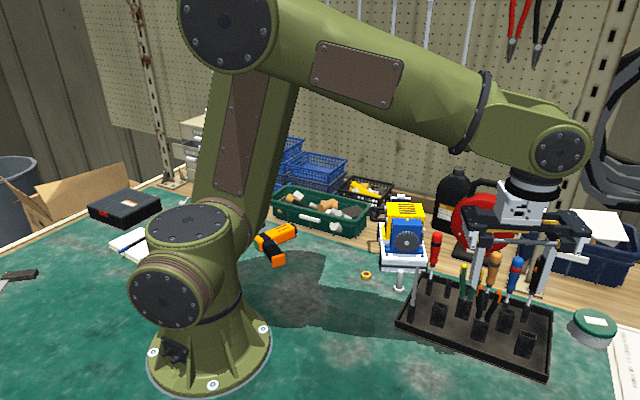

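The top view shows the thermometer at about (275,235): muzzle end up at (275,205), grip towards (300,265). The drive unit is at about (410,170) with its handle at (375,183), nut (391,234), bolt (428,236). The scene view agrees.

```bash
python3 - <<'E'
from h import *
z=np.load('pics/top0.npz');p,d=z['p'],z['d'];W=pts('top',d)
hsv=cv2.cvtColor(p,cv2.COLOR_RGB2HSV)
def rep(n,m,box):
    b=np.zeros_like(m);x0,y0,x1,y1=box;b[y0:y1,x0:x1]=m[y0:y1,x0:x1]
    k,l,s,_=cv2.connectedComponentsWithStats(b.astype(np.uint8))
    b=l==1+np.argmax(s[1:,4]); 
    v,u=np.nonzero(b); Q=W[b]; zt=np.median(Q[:,2]); q=Q[abs(Q[:,2]-zt)<8]
    r=cv2.minAreaRect(q[:,:2].astype(np.float32))
    print(n,len(u),'px',u.mean().round(),v.mean().round(),'z',np.percentile(Q[:,2],[2,50,98]).round(),'rect',np.round(cv2.boxPoints(r)).tolist(),np.round(r[0]),np.round(r[1]),round(r[2],1))
H,S,V=hsv[...,0],hsv[...,1],hsv[...,2]
rep('therm orange',(H>5)&(H<22)&(S>170)&(V>120),(240,190,320,280))
hh=(W[...,2]>8)&(W[...,2]<60)
rep('therm all',hh,(240,195,312,280))
rep('yellow',(H>24)&(H<34)&(S>150)&(V>120),(360,120,450,220))
rep('blue',(H>100)&(H<125)&(S>120),(390,170,450,220))
rep('nut',hh,(380,225,400,245)); rep('bolt',hh|(W[...,2]>8),(418,225,440,248))
c=cv2.resize(np.hstack([p[190:280,235:325],p[115:225,355:445][:90]])[:,:,::-1],None,fx=4,fy=4,interpolation=cv2.INTER_NEAREST)
cv2.imwrite('pics/c0.png',c)
c=cv2.resize(p[110:230,350:460][:,:,::-1],None,fx=5,fy=5,interpolation=cv2.INTER_CUBIC);cv2.imwrite('pics/c1.png',c)
E
```

```text
therm orange 157 px 272.0 220.0 z [31. 36. 40.] rect [[356.0, 93.0], [437.0, 61.0], [452.0, 99.0], [370.0, 130.0]] [404.  96.] [40. 87.] 68.6
therm all 1502 px 276.0 238.0 z [23. 36. 42.] rect [[278.0, 31.0], [397.0, -31.0], [461.0, 92.0], [343.0, 154.0]] [370.  61.] [139. 134.] 62.4
yellow 1215 px 417.0 166.0 z [138. 142. 145.] rect [[460.0, -208.0], [499.0, -295.0], [566.0, -266.0], [527.0, -178.0]] [ 513. -237.] [73. 96.] 23.9
blue 470 px 429.0 192.0 z [137. 140. 144.] rect [[426.0, -234.0], [456.0, -300.0], [485.0, -287.0], [456.0, -221.0]] [ 456. -261.] [32. 73.] 24.1
nut 61 px 390.0 234.0 z [ 9. 13. 17.] rect [[347.0, -197.0], [363.0, -213.0], [381.0, -195.0], [365.0, -179.0]] [ 364. -196.] [25. 23.] 45.4
bolt 99 px 428.0 236.0 z [ 8. 38. 62.] rect [[352.0, -281.0], [364.0, -281.0], [364.0, -279.0], [352.0, -279.0]] [ 358. -280.] [ 2. 12.] 88.6
```

View pics/c1.png

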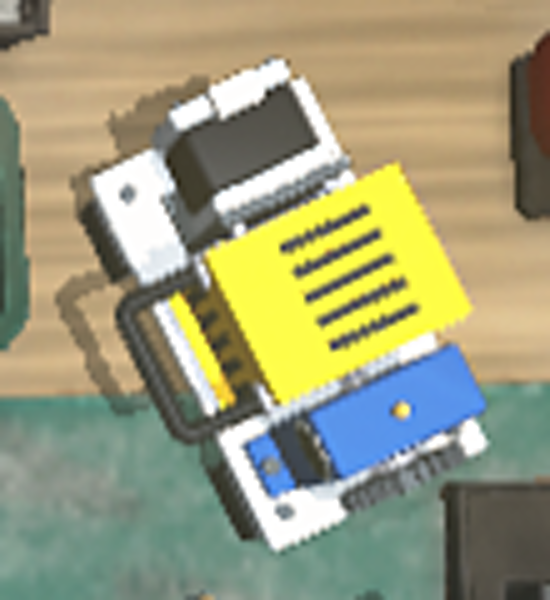

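View pics/c0.png

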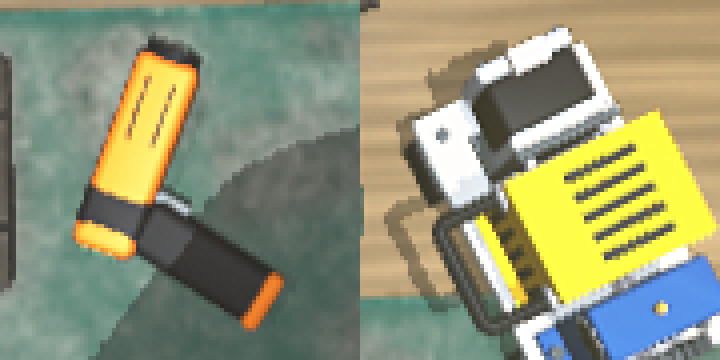

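Measurements agree with the given sizes (barrel about 132 mm long, guard 73 x 96 mm, block 32 x 73 mm). The drive's +y heads 24°. The spot is at about (441,-227), the handle at (477,-156), and the thermometer grip point at (413,93) heading -20.5°, so the tool yaw is 159.5°.

```bash
r="x"; python3 -m handwheel '.25 .6 0 1 0; .25 .6 0 1 0; .25 .6 0 1 0; .25 .6 0 1 0; .25 .6 0 1 0; .25 .6 0 1 0; .25 .6 0 1 0; .25 .6 0 1 0; .25 .6 0 1 0; .25 .6 0 1 0; .25 .6 0 1 0; .25 .6 0 1 0' 50
python3 -m handwheel '.17 .65 0 1 0; .17 .65 0 1 0; .17 .65 0 1 0; .17 .65 0 1 0; .17 .65 0 1 0; .17 .65 0 1 0; .17 .65 0 1 0; .17 .65 0 1 0; .17 .65 0 1 0; .17 .65 0 1 0; .17 .65 0 1 0; .17 .65 0 1 0'
python3 -m handwheel '0 0 -.5 1 0; 0 0 -.5 1 0; 0 0 -.5 1 0; 0 0 -.5 .4 0; 0 0 0 0 0; 0 0 0 0 0; 0 0 0 0 0'
```

```text
clock: 1.1
eef_pos: [330.2, -219.0, 205.3]
eef_rot: [-3.141, -0.0, 1.443]
wrist_force: [0.9, -0.5, -0.2]
finger_gap: 94.3
finger_force: 0.0
clock: 2.1
eef_pos: [411.6, 93.1, 205.3]
eef_rot: [-3.141, -0.0, 2.491]
wrist_force: [0.4, -0.8, 0.9]
finger_gap: 93.8
finger_force: 0.0
clock: 2.68
eef_pos: [412.0, 91.7, 126.4]
eef_rot: [3.141, 0.001, 2.781]
wrist_force: [-0.3, 0.5, 0.7]
finger_gap: 93.7
finger_force: 0.0
```

```bash
python3 -m handwheel '0.02 0.03 -.6 0 0; 0 0 -.6 0 0; 0 0 -.6 0 0; 0 0 -.6 0 0; 0 0 -.4 0 0; 0 0 -.2 0 0; 0 0 -.02 0 0; 0 0 0 0 0; 0 0 0 0 0' 50
python3 -m handwheel '0 0 0 0 1; 0 0 0 0 1; 0 0 0 0 1; 0 0 0 0 1; 0 0 0 0 1; 0 0 0 0 1; 0 0 0 0 1; 0 0 0 0 1; 0 0 0 0 1; 0 0 0 0 1; 0 0 0 0 1; 0 0 0 0 1' 50
```

```text
clock: 3.43
eef_pos: [413.3, 93.0, 5.9]
eef_rot: [3.141, 0.002, 2.783]
wrist_force: [0.3, -0.1, -0.5]
finger_gap: 93.7
finger_force: 0.0
clock: 4.43
eef_pos: [412.4, 92.9, 4.7]
eef_rot: [3.142, 0.0, 2.783]
wrist_force: [0.6, 0.1, 0.3]
finger_gap: 39.8
finger_force: 49.9
```

```bash
python3 -m handwheel '0 0 .2 0 1; 0 0 .4 0 1; 0 0 .4 0 1; 0 0 .4 0 1; 0 0 .4 0 1; 0 0 .4 0 1; 0 0 .2 0 1; 0 0 .1 0 1' 50
python3 -m handwheel '-.06 -.3 0 -.75 1; -.06 -.4 0 -.75 1; -.06 -.4 0 -.75 1; -.06 -.4 0 -.75 1; -.06 -.4 0 -.75 1; -.06 -.4 0 -.75 1; -.06 -.4 0 -.75 1; -.06 -.4 0 -.75 1; -.06 -.4 0 -.75 1; -.06 -.4 0 -.75 1; -.06 -.4 0 -.75 1; -.06 -.4 0 -.75 1' 50
python3 -m handwheel '-.04 -.02 0 -.1 1; 0 0 0 0 1; 0 0 0 0 1' 50
python3 - <<'E'
from h import *
p,d=grab('top','top1'); q,e=grab('scene','scene1')
a=cv2.resize(p[110:270,300:460],None,fx=2.5,fy=2.5); b=cv2.resize(q[170:330,290:450],None,fx=2.5,fy=2.5)
cv2.imwrite('pics/c2.png',np.hstack([a,b])[:,:,::-1])
print(read_state()['eef_pos'],read_state()['eef_rot'])
E
```

```text
clock: 5.1
eef_pos: [412.8, 92.9, 105.9]
eef_rot: [3.141, 0.002, 2.783]
wrist_force: [0.5, -0.4, -2.5]
finger_gap: 39.4
finger_force: 49.9
clock: 6.1
eef_pos: [383.0, -95.8, 104.1]
eef_rot: [-3.141, -0.001, 1.994]
wrist_force: [-0.3, 0.3, -3.1]
finger_gap: 39.8
finger_force: 49.9
clock: 6.35
eef_pos: [381.8, -95.5, 104.3]
eef_rot: [-3.141, -0.001, 1.99]
wrist_force: [-0.3, -0.4, -2.2]
finger_gap: 40.0
finger_force: 49.9
[382.0178365  -95.26315138 104.51309787] [-3.14140971e+00 -2.88287472e-04  1.99071022e+00]
```

View pics/c2.png

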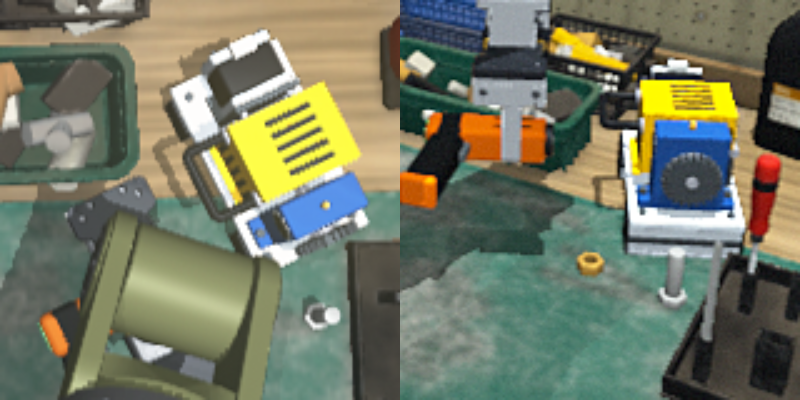

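The crops show the barrel at scene-crop (490,138), level and pointing right at the blue block, with the nut and bolt untouched. I'll check the barrel's axis numerically from the scene depth.

```bash
python3 - <<'E'
from h import *
z=np.load('pics/scene1.npz');p,d=z['p'],z['d'];W=pts('scene',d)
hsv=cv2.cvtColor(p,cv2.COLOR_RGB2HSV);H,S,V=[hsv[...,i] for i in range(3)]
m=(H>3)&(H<22)&(S>150)&(V>90)&(d>0); m[:200]=0;m[245:]=0;m[:,:300]=0;m[:,360:]=0
Q=W[m]; a=np.array([.407,-.914,0]);n=np.array([.914,.407,0]);sp=np.array([440.8,-227.4,119])
L=np.stack([(Q-sp)@a,(Q-sp)@n,Q[:,2]],1)
L=L[(L[:,0]>-240)&(L[:,0]<-100)]
print(len(L),L.min(0),L.max(0))
for lo in range(-240,-100,15):
    s=L[(L[:,0]>=lo)&(L[:,0]<lo+15)]
    if len(s)>5: print(lo,len(s),'n',np.percentile(s[:,1],[5,50]).round(1),'z',np.percentile(s[:,2],[2,50,98]).round(1))
# blue block in this frame from scene & top1
z=np.load('pics/top1.npz');p,d=z['p'],z['d'];W=pts('top',d);h=cv2.cvtColor(p,cv2.COLOR_RGB2HSV)
for nm,lo,hi,x in(('blue',100,125,390),('yel',24,34,360)):
    m=cv2.inRange(h,(lo,130,60),(hi,255,255))>0; m[:120]=0;m[225:]=0;m[:,:x]=0;m[:,450:]=0
    q=W[m&(W[...,2]>132)&(W[...,2]<150)]; r=cv2.minAreaRect(q[:,:2].astype(np.float32));print(nm,r)
E
```

```text
500 [-231.76738059 -109.11093904  103.65510922] [-107.78082897   19.24901085  142.03640842]
-240 21 n [-17.5  -9.1] z [123.  136.1 139.2]
-225 40 n [-108.4  -13.2] z [130.4 138.4 141. ]
-210 9 n [-105.6  -17.1] z [129.3 135.5 140.8]
-195 87 n [-21.6 -15.3] z [104.6 137.4 141.3]
-180 108 n [-19.9 -16.6] z [105.1 131.9 141.3]
-165 67 n [-19.6 -16.6] z [105.6 130.6 140.8]
-135 95 n [-21.1 -16.4] z [105.6 131.8 141.1]
-120 73 n [-20.1 -15.7] z [104.2 130.8 140.6]
blue ((455.7201843261719, -260.5105895996094), (32.21331024169922, 73.23187255859375), 23.780061721801758)
yel ((500.86322021484375, -242.51223754882812), (99.89546966552734, 96.39082336425781), 24.00806427001953)
```

The axis is level, about 0–3 mm off the spot and 100 mm away, so I'll hold it there.

```bash
for i in 1 2; do python3 -m handwheel '0 0 0 0 1; 0 0 0 0 1; 0 0 0 0 1; 0 0 0 0 1; 0 0 0 0 1; 0 0 0 0 1; 0 0 0 0 1; 0 0 0 0 1; 0 0 0 0 1; 0 0 0 0 1; 0 0 0 0 1; 0 0 0 0 1' 50; done
python3 -m handwheel '0 0 0 0 1; 0 0 0 0 1; 0 0 0 0 1; 0 0 0 0 1; 0 0 0 0 1; 0 0 0 0 1'
python3 -m handwheel '.06 .3 0 .75 1; .06 .4 0 .75 1; .06 .4 0 .75 1; .06 .4 0 .75 1; .06 .4 0 .75 1; .06 .4 0 .75 1; .06 .4 0 .75 1; .06 .4 0 .75 1; .06 .4 0 .75 1; .06 .4 0 .75 1; .06 .4 0 .75 1; .06 .4 0 .75 1' 50
python3 -m handwheel '0 0 -.3 0 1; 0 0 -.4 0 1; 0 0 -.4 0 1; 0 0 -.4 0 1; 0 0 -.4 0 1; 0 0 -.25 0 1; 0 0 -.1 0 1; 0 0 -.1 0 1; 0 0 0 0 1; 0 0 0 0 1'
```

```text
clock: 7.45
eef_pos: [382.0, -95.9, 104.7]
eef_rot: [3.142, 0.0, 1.989]
wrist_force: [0.3, 0.6, -2.6]
finger_gap: 39.4
finger_force: 49.9
clock: 8.45
eef_pos: [382.0, -95.9, 104.7]
eef_rot: [3.142, 0.0, 1.989]
wrist_force: [0.4, -0.2, -1.7]
finger_gap: 40.0
finger_force: 49.9
clock: 8.95
eef_pos: [382.0, -95.9, 104.6]
eef_rot: [-3.142, 0.0, 1.989]
wrist_force: [-1.0, 0.4, -2.1]
finger_gap: 39.6
finger_force: 49.9
clock: 9.95
eef_pos: [410.8, 92.9, 104.7]
eef_rot: [3.142, 0.0, 2.777]
wrist_force: [0.3, -0.3, -3.2]
finger_gap: 39.9
finger_force: 49.9
clock: 10.78
eef_pos: [411.1, 92.1, 11.1]
eef_rot: [3.141, 0.0, 2.774]
wrist_force: [0.3, -0.3, -2.1]
finger_gap: 39.7
finger_force: 49.9
```

```bash
python3 -m handwheel '0 0 -.07 0 1; 0 0 -.06 0 1; 0 0 0 0 1; 0 0 0 0 .6; 0 0 0 0 0; 0 0 0 0 0; 0 0 0 0 0; 0 0 0 0 0; 0 0 0 0 0; 0 0 0 0 0; 0 0 0 0 0; 0 0 0 0 0'
python3 -m handwheel '0 0 0 0 0; 0 0 0 0 0; 0 0 .3 0 0; 0 0 .6 0 0; 0 0 .8 0 0; 0 0 .8 0 0; 0 0 .8 0 0; 0 0 .8 0 0; 0 0 .8 0 0; 0 0 .8 0 0'
```

```text
clock: 11.78
eef_pos: [410.8, 92.1, 5.5]
eef_rot: [-3.142, -0.0, 2.774]
wrist_force: [-0.4, -0.2, -0.1]
finger_gap: 89.3
finger_force: 0.0
clock: 12.62
eef_pos: [410.4, 92.0, 235.2]
eef_rot: [3.141, 0.0, 2.774]
wrist_force: [1.0, 0.5, -0.1]
finger_gap: 93.9
finger_force: 0.0
```

```bash
python3 -m handwheel '.07 -.26 0 -1 .65; .07 -.26 0 -1 .65; .07 -.26 0 -1 .65; .07 -.26 0 -1 .65; .07 -.26 0 -1 .65; .07 -.26 0 -1 .65; .07 -.26 0 -1 .65; .07 -.26 0 -1 .65; .07 -.26 0 -1 .65; .07 -.26 0 -1 .65; .07 -.26 0 -1 .65; .07 -.26 0 -1 .65' 40
python3 -m handwheel '.07 -.26 0 -1 .65; .07 -.26 0 -1 .65; .07 -.26 0 -1 .65; .07 -.26 0 -1 .65; .07 -.26 0 -1 .65; .07 -.26 0 -1 .65; .07 -.26 0 -1 .65; .07 -.26 0 -1 .65; .07 -.26 0 -1 .65; .07 -.26 0 -1 .65; .07 -.26 0 -1 .65; .07 -.26 0 -1 .65' 40
python3 -m handwheel '0 0 -.4 -1 .65; 0 0 -.6 -1 .65; 0 0 -.6 -1 .65; 0 0 0 0 .65; 0 0 0 0 .65; 0 0 0 0 .65'
python3 - <<'E'
from h import *
p,d=grab('top','top2'); q,e=grab('scene','scene2')
a=cv2.resize(p[130:290,240:400],None,fx=2.5,fy=2.5); b=cv2.resize(q[170:270,350:450],None,fx=4,fy=4,interpolation=cv2.INTER_CUBIC)
cv2.imwrite('pics/c3.png',np.hstack([a,b])[:,:,::-1])
W=pts('top',d);h=cv2.cvtColor(p,cv2.COLOR_RGB2HSV)
m=cv2.inRange(h,(5,170,120),(22,255,255))>0; m[:195]=0;m[285:]=0;m[:,:235]=0;m[:,325:]=0
print(W[m].mean(0),np.percentile(W[m][:,2],[5,95]))
E
```

```text
clock: 13.62
eef_pos: [444.4, -33.2, 233.4]
eef_rot: [-3.141, -0.0, 1.723]
wrist_force: [-0.2, -0.5, -0.6]
finger_gap: 33.0
finger_force: 0.0
clock: 14.62
eef_pos: [478.0, -158.0, 233.3]
eef_rot: [-3.141, 0.0, 0.675]
wrist_force: [0.4, 0.5, 0.2]
finger_gap: 32.9
finger_force: 0.0
clock: 15.12
eef_pos: [478.5, -157.7, 170.8]
eef_rot: [3.141, -0.001, 0.421]
wrist_force: [0.5, -1.5, 0.2]
finger_gap: 32.9
finger_force: 0.0
[373.20303718  81.62046335  43.77069301] [31.83684477 39.81892146]
```

View pics/c3.png

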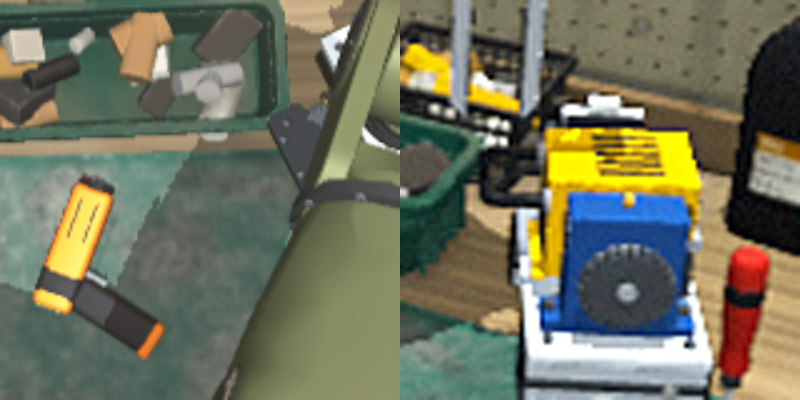

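The thermometer lies flat at left. In the scene crop the fingers at x 460 and 530 straddle the handle at about (495,165). I'll go down and grip.

```bash
python3 -m handwheel '-.03 0 -.4 0 .65; 0 0 -.4 0 .65; 0 0 -.4 0 .65; 0 0 -.3 0 .65; 0 0 -.15 0 .65; 0 0 -.05 0 .65; 0 0 0 0 .65'
python3 -m handwheel '0 0 0 0 1; 0 0 0 0 1; 0 0 0 0 1; 0 0 0 0 1; 0 0 0 0 1; 0 0 0 0 1; 0 0 0 0 1; 0 0 0 0 1' 30
```

```text
clock: 15.8
eef_pos: [477.1, -157.6, 101.9]
eef_rot: [3.141, -0.0, 0.419]
wrist_force: [-0.8, -0.3, 0.8]
finger_gap: 33.3
finger_force: 0.0
clock: 16.47
eef_pos: [476.6, -156.8, 101.7]
eef_rot: [-3.14, 0.0, 0.418]
wrist_force: [-2.2, 7.1, 4.0]
finger_gap: 9.0
finger_force: 30.0
```

```bash
python3 -m handwheel '.018 -.04 .146 0 1; .018 -.04 .146 0 1; .018 -.04 .146 0 1; .018 -.04 .146 0 1; .028 -.062 .136 0 1; .028 -.062 .136 0 1; .028 -.062 .136 0 1; .028 -.062 .136 0 1' 30
python3 -m handwheel '.037 -.083 .122 0 1; .037 -.083 .122 0 1; .037 -.083 .122 0 1; .037 -.083 .122 0 1; .045 -.101 .105 0 1; .045 -.101 .105 0 1; .045 -.101 .105 0 1; .045 -.101 .105 0 1'
```

```text
clock: 17.13
eef_pos: [483.4, -171.9, 146.4]
eef_rot: [-3.137, 0.001, 0.419]
wrist_force: [-4.2, 12.0, 2.0]
finger_gap: 9.0
finger_force: 30.0
clock: 17.8
eef_pos: [496.4, -200.7, 184.7]
eef_rot: [-3.136, 0.0, 0.419]
wrist_force: [-11.4, 17.7, 17.9]
finger_gap: 9.1
finger_force: 30.0
```

```bash
python3 -m handwheel '-.02 .045 .055 0 1; .052 -.116 .084 0 1; .052 -.116 .084 0 1; .052 -.116 .084 0 1; .052 -.116 .084 0 1; 0 0 0 0 1; 0 0 0 0 1'
python3 -m handwheel '.057 -.128 .061 0 1; .057 -.128 .061 0 1; .057 -.128 .061 0 1; .057 -.128 .061 0 1; 0 0 0 0 1; 0 0 0 0 1'
python3 - <<'E'
from h import *
q,e=grab('scene','scene3')
cv2.imwrite('pics/c4.png',cv2.resize(q[120:290,300:480],None,fx=3,fy=3,interpolation=cv2.INTER_CUBIC)[:,:,::-1])
W=pts('scene',e);h=cv2.cvtColor(q,cv2.COLOR_RGB2HSV)
m=(cv2.inRange(h,(22,140,60),(34,255,255))>0)&(e>0); m[:100]=0;m[300:]=0;m[:,:370]=0;m[:,450:]=0
a=np.array([.407,-.914,0]);n=np.array([.914,.407,0]);o=np.array([512.6,-236,0])
Q=W[m]-o; L=np.stack([Q@a,Q@n,Q[:,2]],1); L=L[(abs(L[:,1])<60)&(L[:,0]>-80)&(L[:,0]<90)&(L[:,2]<260)&(L[:,2]>60)]
np.save('pics/L.npy',L); print(len(L),np.percentile(L,[1,50,99],axis=0).round(0))
s=L[L[:,1]<-32]; h_,e_=s[:,0]-50,s[:,2]-95   # end-cheek outline, hinge frame
print(np.column_stack([h_,e_])[::max(1,len(s)//15)].round(0).tolist())
g=read_state()['eef_pos']+[0,0,18.8]-o; print('bar rel hinge',g@a-50,g@n,g[2]-95, np.degrees(np.arctan2(g[2]-95,50-g@a))-11.55)
E
```

```text
clock: 18.38
eef_pos: [504.8, -219.2, 199.4]
eef_rot: [-3.14, -0.001, 0.418]
wrist_force: [-4.4, 9.9, 9.4]
finger_gap: 8.8
finger_force: 30.0
clock: 18.88
eef_pos: [514.0, -240.0, 209.2]
eef_rot: [-3.141, -0.001, 0.418]
wrist_force: [-5.0, 7.1, 7.7]
finger_gap: 8.8
finger_force: 30.0
725 [[-25. -39. 102.]
 [ 39. -26. 170.]
 [ 86.  42. 203.]]
[[-33.0, 125.0], [-11.0, 100.0], [-22.0, 94.0], [-19.0, 90.0], [-10.0, 89.0], [-1.0, 85.0], [4.0, 82.0], [-73.0, 75.0], [-67.0, 70.0], [-55.0, 68.0], [-62.0, 62.0], [21.0, 61.0], [16.0, 48.0], [21.0, 40.0], [31.0, 30.0], [26.0, 21.0]]
bar rel hinge -45.853367409284495 -0.35520164144103183 132.9733854090225 59.424210701704666
```

View pics/c4.png

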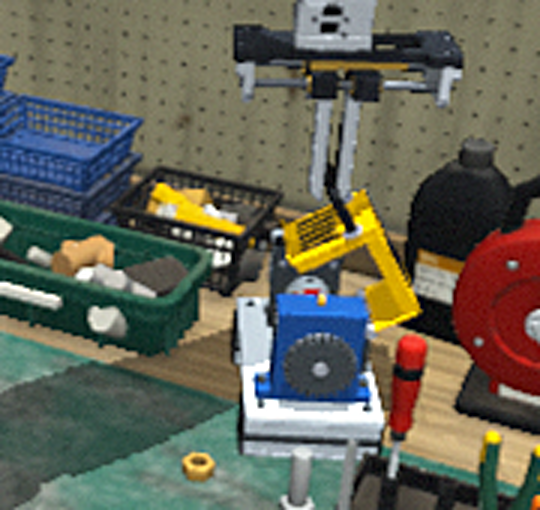

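The picture shows the guard swung up, with the bar in the fingers at about (335,190) and the nut and bolt still in place. The bar position gives 59.4°. I'll check that against the sheet's tilt.

```bash
python3 -m handwheel '0 0 0 0 1; 0 0 0 0 1; 0 0 0 0 1; 0 0 0 0 1; 0 0 0 0 1; 0 0 0 0 1'
python3 - <<'E'
from h import *
L=np.load('pics/L.npy'); X=np.column_stack([L[:,0]-50,L[:,1],L[:,2]-95])
rng=np.random.default_rng(0)
for k in range(2):
    best=None
    for _ in range(2000):
        i=rng.choice(len(X),2,0); t=X[i[1]][[0,2]]-X[i[0]][[0,2]]; l=np.hypot(*t)
        if l<15: continue
        nn=np.array([-t[1],t[0]])/l; r=abs((X[:,[0,2]]-X[i[0]][[0,2]])@nn)<2.5
        if best is None or r.sum()>best.sum(): best=r
    q=X[best][:,[0,2]]; c=q.mean(0); v=np.linalg.svd(q-c)[2][0]
    print(best.sum(),c.round(),'dir deg',np.degrees(np.arctan2(v[1],v[0])).round(1),'dist to hinge',abs(c@[-v[1],v[0]]).round(1)); X=X[~best]
E
```

```text
clock: 19.43
eef_pos: [513.9, -239.8, 209.1]
eef_rot: [-3.141, -0.001, 0.418]
wrist_force: [-3.7, 7.4, 8.1]
finger_gap: 9.3
finger_force: 30.0
282 [-40.  89.] dir deg -149.7 dist to hinge 96.8
150 [17. 14.] dir deg -146.7 dist to hinge 2.8
```

The front face tilts 30.3° from horizontal, so the guard is 59.7° open. It lies 96.8 mm from the hinge (97 expected), so I'm handing in.

```bash
python3 -c "from cell import *; print(sign_off())"
```

```text
the job is handed in; nothing more can be done
None
```

The bearing spot was sighted for over two seconds from about 10 cm, the thermometer is back on its side clear of the drive unit, and the gripper is holding the guard at about 60° open (measured 59.7°); the job is handed in, but the hand-in gave no verdict.

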